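# Drive a gib-head taper key into a hub

### The arm

A 6-joint arm with a two-finger parallel gripper is mounted at the origin on the work surface; the furniture and walls round the work are solid. World frame = base frame: x ahead of the robot, y to its left, z up, the work surface at z = 0. Lengths are in m, angles in degrees, forces in N, time in s.
With the tool pointing down it reaches from about 0.3 to 0.75 m from the base axis. Payload 8.5 kg.
Tool frame: the origin (TCP) lies on the centre line of the jaws, within the pads' length; the fingertips stand 19 mm ahead of it and the grasp point (between the pads) is the TCP (env.tcp_to_tips is the z of the fingertips in the tool frame, in m); z points along the fingers, y is the line along which they close (so a half turn about z gives the same grasp; the last joint's range is limited). The gripper opens to 85 mm and grips with 20 to 120 N. Pads are 22 mm wide; open, the fingers measure 114 mm over their backs; the gripper's body (76 mm by 85 mm) begins 54 mm behind the grasp point. The pads swing forward as they close: fully open they stand 13 mm farther back than shut.
Start: joints at [-82.523, 21.807, 74.336, -0, 83.858, -12.336], TCP at [0.186, -0.517, 0.25] pointing down, gripper open.
Joint ranges: [-178.18, 178.18], [-50.72, 133.34], [12.68, 142.11], [-81.47, 261.47], [9.98, 163.14], [-165.26, 165.26]. Speed limits (degrees/s): [136.94, 136.94, 180, 180, 180, 180].

### API

Orientations are given as a 3x3 rotation matrix whose columns are the frame's x, y, z axes.
In Python, from rig import env gives the robot as it stands.
- The arm moves only by the tool servo_tool, never from a script. Its argument "steps" is a list of rows, each an object of numbers: "tx", "ty", "tz": the shift along the world's x, y, z in cm; "yaw": the turn about the world's z in degrees; "claw": the finger opening in cm, from 0 to 8.54. In form: [{"tx": .., "ty": .., "tz": .., "yaw": .., "claw": ..}, ...]. A call has 1 to 20 rows; each row shifts and turns the commanded pose from where the row before left it; what a row does not reach is not made up. A row lasts 1/10 s, in which the tool goes at most 50 mm and 8.59 degrees, less where a joint would pass 70% of its speed; a pose out of reach is approached as far as the arm can. A call with a gripper value outside its range is refused whole. The fingers move at their own pace and stop on an object; "newtons" is the grip in N (left out, the last holds). Time passes only in rows, so rows that do not move let the fingers close. It gives the time, the measured TCP pose, the force, the opening and the grip force at its end, in the units of the state.
- env.observe(): the state, without advancing time (a new reading comes with each control period).
- env.get_image(name): name is "side" or "top" or "wrist"; returns (picture, depth): 400x640x3 uint8, red, green, blue; 400x640 float32, m along the optical axis (not along the pixel's ray), 0 where there is no reading.
- env.camera_model(name): a dict with "fovy" (degrees; the focal length in pixels is half the picture's height over the tangent of half this angle, whatever the lens; pixels are square), "cx", "cy" (the principal point, pixels), "T" (4x4, takes a point from camera to world coordinates). Camera axes: x right, y down, z forward; pixel columns grow to the right and rows downward; lengths in m; the calibration is good to about 2 mm. A picture is of the moment at which its call begins: read the wrist's pose just before it. camera_model takes no time and is no camera call; for the wrist camera it gives the pose at the moment of the call.
- env.close_job(): hands the job in; it is judged then, once.
The state is a dict: "time_s": time; "q": joint angles; "qvel": joint speeds; "joint_efforts": joint torques, N m; "position": TCP position; "tool_rot": TCP orientation; "ft_force": force on the tool from outside, world axes, zero at the start; "wrist_torque": the same for the moment, N m; "grip_width": finger opening in m; "gripper_force": force on a finger pad.
Only numpy, scipy, OpenCV 4.12 (cv2) and the standard library are available. Lean on these libraries where they do the work, as an engineer would, in place of code of your own. Each camera call takes 0.05 s, during which the arm holds its last target. There are 200 camera calls.

### The job

Fix the loose hub on the shaft of the drive unit: take the gib-head taper key out of the white stand, start it upright, flat side to the shaft, in the gap between the shaft and the hub, and let go of it while it is still loose. Then press or tap its head straight down until it is wedged tight, which is when it resists a push of about 20 N; never push with more than about 25 N. Leave the plain key and the other things on the bench as they are.

Things in the scene. Friction and masses are not known exactly. Their poses are not given: they have to be found in the camera images.
- key: steel gib-head taper key, 0.12 kg, upright in a slot of the white stand. Shank 65 mm long, 14 mm wide (y), 5 mm thick (x) at the tip, growing 1 mm per 7.5 mm upward; then a head. Origin: middle of the tip end, z up to the head. +x face flat and upright, 2.5 mm from the origin; -x face tapered
- key_head (a point): grip point in the key's block head, at (-6, 0, 85) mm in the key's frame, axes as the key's. The head is 20.5 mm (x) by 14 mm (y) by 31 mm high, spans x -18 to +2.5, z 65 to 96 mm, overhangs to -x. Grip it across y, high up; drive it by pressing on its top (z 96) with closed fingers
- stand: white stand, 120x50x48 mm, fixed; origin at the centre of its underside. Two slots 61 mm apart along its x, 40 mm deep, slightly loose, hold one key each; a key lifts straight up
- hub: aluminium block hub, 83x70x62 mm, fixed on the low grey drive unit (190x120 mm) round its upright 31 mm steel shaft; origin on its axis at its underside, 30 mm above the bench; z up. The gap is on the -x side of the shaft: keep the key's +x along the hub's +x. Hub and shaft tops are 92 and 94 mm above the bench
- hub_mouth (a point): middle of the gap's mouth, level with the hub's top, at (-17.5, 0, 62) mm in the hub's frame, axes as the hub's; the key's tip enters here. The gap is 19 mm wide along y; along x it is 9.7 to 12.1 mm at the top (the hub has play on the shaft, not readable from the poses) and narrows downward 1 in 7.5
- hub_shoe_top (a point): top of the dark steel shoe that forms the gap's sloping -x wall, at (-29, 0, 62) mm in the hub's frame; the +x wall is the shaft's upright flat. The key meets both walls 35 to 53 mm below the hub's top; then the shoe yields springily (16 N per mm, so about 4 N more push per mm of depth) and the key sticks by friction when let go
- plain_key: plain straight steel key, 10x14x96 mm without a head, standing in the other slot of the stand; origin 2.7 mm to +x of the middle of its lower end; leave it
- tape_roll: roll of marking tape lying flat, 67 mm across, 19 mm high; origin at the centre of its underside
- marker: marker pen lying flat, 13x140x13 mm; origin under its middle
- amber: small amber bottle with cap, 62 mm across, 164 mm high; origin at the centre of its underside
- tube: standing tube with screw cap, 35 mm across, 111 mm high; origin at the centre of its underside
- slides: upright slide box, 34x82x66 mm; origin at the centre of its underside

How it is judged:
By the outcome, as a careful person would: the job done as asked, in the order asked, and still so for the second after the job is handed in, with the robot touching nothing.
It also fails if it takes over 54 s, if anything falls off the work surface, if the arm or the gripper's body presses on something with over 40 N, if the wrist force passes 120 N, or if a joint passes its speed limit or range.

## Working session

There is one attempt and no reset: what is moved stays moved. The work goes in short steps, Python scripts to look and compute and a tool call to move; the robot and the scene stay as the last step left them, time stands still between calls to the robot, and variables do not carry over. Pictures are saved under pics/ and viewed, at most 10 in all, crops included, and the job is handed in when it is done.

Besides the shell and the picture viewer there is one more tool, called after "Call:" as name([rows], argument=value, ...), one row to a line, values as JSON. servo_tool: Moves the arm, as the interface text tells. Its arguments: {"type":"object","properties":{"steps":{"type":"array"},"newtons":{"type":"number"}},"required":["steps"]}

```bash
mkdir -p pics; cat > h.py <<'E'
import numpy as np, cv2
from rig import env
def grab(n):
    m=env.camera_model(n); im,d=env.get_image(n); return im,d,m
def pts(d,m):
    f=d.shape[0]/2/np.tan(np.radians(m['fovy'])/2)
    v,u=np.mgrid[:d.shape[0],:d.shape[1]]
    P=np.stack([(u-m['cx'])/f*d,(v-m['cy'])/f*d,d],-1)
    return P@m['T'][:3,:3].T+m['T'][:3,3]
def save(n,im): cv2.imwrite('pics/'+n,im[...,::-1])
E
python3 - <<'E'
from h import *
a=[]
for n in('top','side'):
    im,d,m=grab(n); np.savez('pics/'+n,im=im,d=d,P=pts(d,m)); save(n+'.png',im); print(n,m['T'].round(3).tolist(),m['fovy'],m['cx'],m['cy'])
print({k:v for k,v in env.observe().items()})
E
```

```text
top [[-0.006, -0.998, 0.07, 0.483], [-1.0, 0.007, 0.018, -0.013], [-0.019, -0.07, -0.997, 0.998], [0.0, 0.0, 0.0, 1.0]] 52.16016291811548 326.93683521248596 205.14115908098483
side [[0.996, 0.039, -0.077, 0.622], [0.086, -0.47, 0.879, -0.835], [-0.002, -0.882, -0.471, 0.534], [0.0, 0.0, 0.0, 1.0]] 45.43814707072379 317.5178634990487 203.41666686725583
{'time_s': 0.1, 'q': array([-8.25241074e+01,  2.18402070e+01,  7.43784757e+01,  1.15240788e-03,
        8.38576712e+01, -1.23380360e+01]), 'qvel': array([ 0.04241042, -0.04996312, -0.17599377, -0.15085372,  0.07619696,
       -0.00325229]), 'joint_efforts': array([ 3.29749309e-03, -4.49222124e+01, -2.31655204e+01, -1.64674780e-04,
        3.69835980e-03, -5.47748684e-06]), 'position': array([ 0.18638388, -0.51721849,  0.24975605]), 'tool_rot': array([[ 9.40799151e-01,  3.38964502e-01, -1.53558895e-04],
       [ 3.38964400e-01, -9.40798269e-01,  1.32390078e-03],
       [ 3.04287425e-04, -1.29757573e-03, -9.99999112e-01]]), 'ft_force': array([ 0.18737103, -1.24348252,  0.18304972]), 'wrist_torque': array([-0.01006301, -0.01011823,  0.02379428]), 'gripper_force': 0.0, 'grip_width': 0.08544114172992706}
```

View pics/top.png

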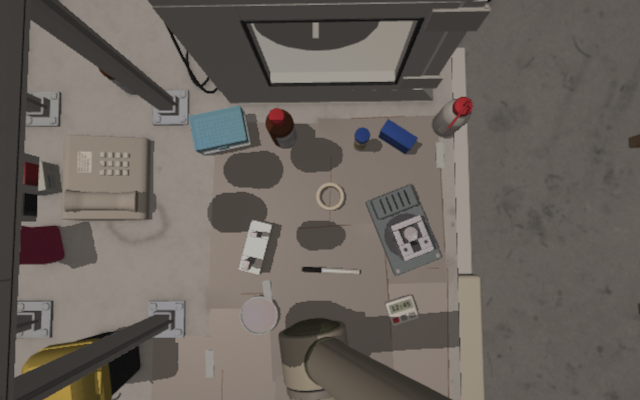

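View pics/side.png

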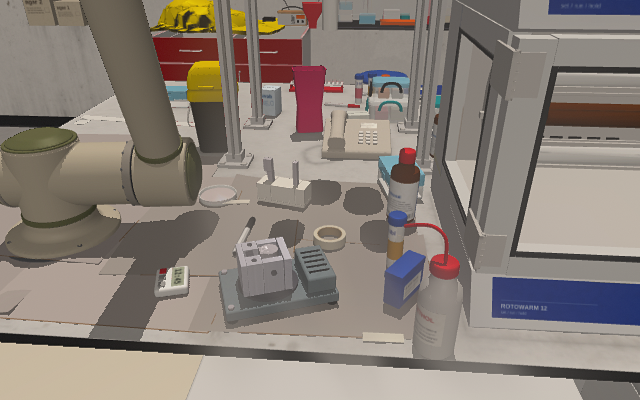

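The top view shows the white stand at about (256,248) with two keys, and the hub on the drive unit at about (411,238). In the side view the stand is at (285,190) and the hub at (265,265). Next I zoom in and read the depth.

```bash
python3 - <<'E'
from h import *
t=np.load('pics/top.npz');s=np.load('pics/side.npz')
c=lambda im,r,c,h,w,k:cv2.resize(im[r:r+h,c:c+w],None,fx=k,fy=k,interpolation=cv2.INTER_CUBIC)
a=c(t['im'],215,235,65,50,6);b=c(t['im'],205,375,65,75,6)
save('c1.png',np.hstack([a,b]))
P=t['P']
for (r0,r1,c0,c1) in((215,280,235,280),(205,265,380,440)):
    Q=P[r0:r1,c0:c1].reshape(-1,3)
    h=np.histogram(Q[:,2],np.arange(0,.16,.006)); print(h[0])
Q=P[215:280,235:280].reshape(-1,3)
k=Q[(Q[:,2]>.07)&(Q[:,2]<.2)]; print(k[np.argsort(k[:,1])].round(3).tolist())
w=Q[(Q[:,2]>.04)&(Q[:,2]<.055)]; print(cv2.minAreaRect(w[:,:2].astype('f')),w.mean(0))
Q=P[205:270,380:440].reshape(-1,3)
w=Q[(Q[:,2]>.085)&(Q[:,2]<.1)]; print(cv2.minAreaRect(w[:,:2].astype('f')),w.mean(0))
Q=s['P'][230:300,230:300].reshape(-1,3);w=Q[(Q[:,2]>.085)&(Q[:,2]<.1)]; print(cv2.minAreaRect(w[:,:2].astype('f')),w.mean(0))
Q=s['P'][150:190,250:320].reshape(-1,3);w=Q[(Q[:,2]>.07)&(Q[:,2]<.13)&(Q[:,1]<.35)];print(w[np.argsort(w[:,0])][::6].round(3).tolist())
E
```

```text
[516  28  25  17  20  19  30 635 316   7  10   8   7  10  10   9  35  64
   0   0   0   0   0   0   0   0]
[109   4   8 522 733 110  29  20 223 111  40  32  49  43 317 701   3   0
   0   0   0   0   0   0   0   0]
[[0.486, 0.158, 0.075], [0.484, 0.159, 0.096], [0.486, 0.159, 0.084], [0.486, 0.159, 0.095], [0.484, 0.159, 0.083], [0.481, 0.159, 0.08], [0.479, 0.16, 0.091], [0.484, 0.16, 0.102], [0.486, 0.16, 0.102], [0.481, 0.16, 0.101], [0.479, 0.16, 0.078], [0.481, 0.16, 0.089], [0.477, 0.16, 0.076], [0.479, 0.161, 0.098], [0.477, 0.161, 0.085], [0.477, 0.161, 0.096], [0.481, 0.161, 0.105], [0.486, 0.162, 0.103], [0.479, 0.162, 0.103], [0.477, 0.162, 0.102], [0.484, 0.162, 0.102], [0.479, 0.164, 0.105], [0.481, 0.164, 0.104], [0.484, 0.164, 0.103], [0.486, 0.164, 0.103], [0.484, 0.165, 0.107], [0.479, 0.166, 0.105], [0.481, 0.166, 0.105], [0.488, 0.166, 0.093], [0.488, 0.166, 0.08], [0.488, 0.167, 0.101], [0.486, 0.167, 0.101], [0.486, 0.168, 0.104], [0.488, 0.168, 0.104], [0.479, 0.168, 0.103], [0.481, 0.169, 0.102], [0.484, 0.169, 0.102], [0.484, 0.17, 0.106], [0.488, 0.171, 0.103]
[... 2910 characters left out ...]
15, 0.175, 0.076], [0.416, 0.178, 0.098], [0.417, 0.185, 0.105], [0.418, 0.176, 0.088], [0.419, 0.187, 0.104], [0.42, 0.175, 0.071], [0.421, 0.175, 0.089], [0.422, 0.178, 0.075], [0.423, 0.177, 0.093], [0.424, 0.173, 0.092], [0.425, 0.174, 0.077], [0.425, 0.178, 0.095], [0.426, 0.182, 0.079], [0.427, 0.183, 0.093], [0.427, 0.18, 0.089], [0.428, 0.183, 0.073], [0.479, 0.16, 0.073], [0.479, 0.161, 0.09], [0.48, 0.159, 0.101], [0.481, 0.158, 0.076], [0.482, 0.159, 0.096], [0.483, 0.162, 0.072], [0.484, 0.16, 0.093], [0.484, 0.156, 0.097], [0.486, 0.161, 0.087], [0.486, 0.16, 0.095], [0.487, 0.164, 0.071], [0.488, 0.164, 0.083], [0.488, 0.165, 0.098], [0.489, 0.171, 0.091], [0.49, 0.167, 0.085]]
```

View pics/c1.png

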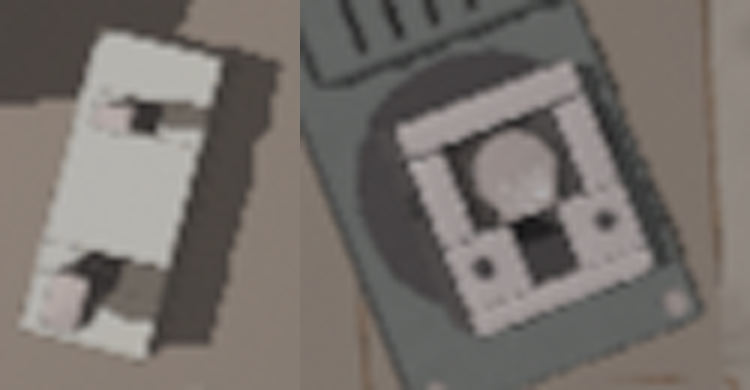

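Top-view depth puts the key head at about (0.416, 0.183) with key yaw about -14°. The hub's yaw is about +21° and its centre is near (0.473, -0.182), with the gap opening on the near side. Next I move to the hub for a close look.

Call:
servo_tool([
  {"tx": 2.4, "ty": 3.0},
  {"tx": 2.4, "ty": 3.0},
  {"tx": 2.4, "ty": 3.0},
  {"tx": 2.4, "ty": 3.0},
  {"tx": 2.4, "ty": 3.0},
  {"tx": 2.4, "ty": 3.0},
  {"tx": 2.4, "ty": 3.0},
  {"tx": 2.4, "ty": 3.0},
  {"tx": 2.4, "ty": 3.0},
  {"tx": 2.4, "ty": 3.0},
  {},
  {},
])

```text
invalid input at $.steps[0]: expected keys tx, ty, tz, yaw, claw
```

```bash
python3 - <<'E'
from h import *
im,d,m=grab('wrist'); np.savez('pics/w1',im=im,d=d,P=pts(d,m)); save('w1.png',im)
o=env.observe();print(o['time_s'],o['position'],o['q'].round(1)); print(m['T'].round(4).tolist(),m['fovy'])
E
```

```text
0.15 [ 0.1864032  -0.51724454  0.24985926] [-82.5  21.8  74.4  -0.   83.9 -12.3]
[[0.3386, -0.9075, -0.2486, 0.249], [-0.9409, -0.3266, -0.0893, -0.495], [-0.0002, 0.2642, -0.9645, 0.3733], [0.0, 0.0, 0.0, 1.0]] 68.26044896814622
```

View pics/w1.png

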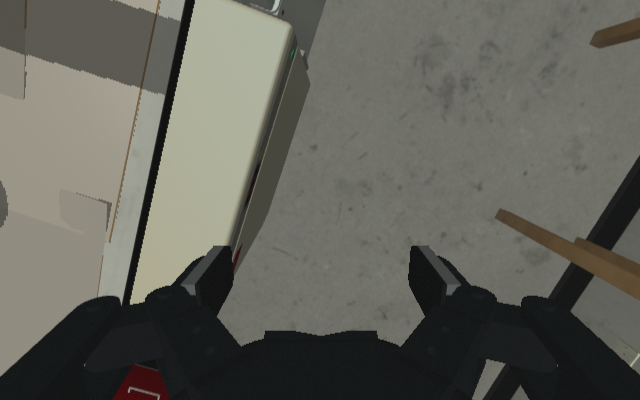

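This picture shows only the edge of the bench, because every row must list all five keys and the move was refused. I repeat it in full.

Call:
servo_tool([
  {"tx": 2.6, "ty": 3.2, "tz": 0, "yaw": 0, "claw": 8.5},
  {"tx": 2.6, "ty": 3.2, "tz": 0, "yaw": 0, "claw": 8.5},
  {"tx": 2.6, "ty": 3.2, "tz": 0, "yaw": 0, "claw": 8.5},
  {"tx": 2.6, "ty": 3.2, "tz": 0, "yaw": 0, "claw": 8.5},
  {"tx": 2.6, "ty": 3.2, "tz": 0, "yaw": 0, "claw": 8.5},
  {"tx": 2.6, "ty": 3.2, "tz": 0, "yaw": 0, "claw": 8.5},
  {"tx": 2.6, "ty": 3.2, "tz": 0, "yaw": 0, "claw": 8.5},
  {"tx": 2.6, "ty": 3.2, "tz": 0, "yaw": 0, "claw": 8.5},
  {"tx": 2.6, "ty": 3.2, "tz": 0, "yaw": 0, "claw": 8.5},
  {"tx": 2.6, "ty": 3.2, "tz": 0, "yaw": 0, "claw": 8.5},
  {"tx": 0, "ty": 0, "tz": 0, "yaw": 0, "claw": 8.5},
  {"tx": 0, "ty": 0, "tz": 0, "yaw": 0, "claw": 8.5},
])

```text
time_s: 1.35
position: [0.4465, -0.1969, 0.2501]
tool_rot: [[0.94, 0.341, -0.001], [0.341, -0.94, 0.0], [-0.0, -0.0, -1.0]]
ft_force: [-0.5, 0.4, 0.6]
grip_width: 0.085
gripper_force: 0.0
```

```bash
python3 - <<'E'
from h import *
im,d,m=grab('wrist'); np.savez('pics/w2',im=im,d=d,P=pts(d,m)); save('w2.png',im)
o=env.observe();print(o['time_s'],o['position'],o['q'].round(1),o['ft_force']); print(m['T'].round(4).tolist(),m['fovy'])
E
```

```text
1.4 [ 0.44616181 -0.19764023  0.2501517 ] [-37.8  15.6  83.8  -0.   80.6  32.4] [-0.81300466  0.06701775  0.06566139]
[[0.3404, -0.9068, -0.2488, 0.5092], [-0.9403, -0.328, -0.0909, -0.1744], [0.0008, 0.2649, -0.9643, 0.3736], [0.0, 0.0, 0.0, 1.0]] 68.26044896814622
```

View pics/w2.png

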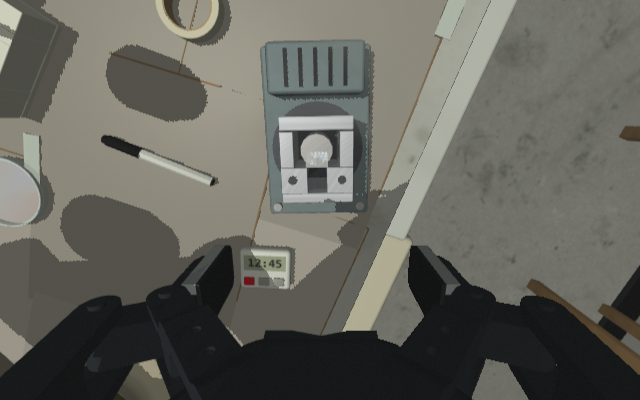

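The wrist view shows the hub centred at about (317,158), the shaft top at (317,149) and the dark gap just below it at (317,170). I measure from this.

```bash
python3 - <<'E'
from h import *
z=np.load('pics/w2.npz');P=z['P'];im=z['im']
R=P[105:215,265:370]; r=im[105:215,265:370]
top=(R[...,2]>.086)&(R[...,2]<.099)
n,l,st,c=cv2.connectedComponentsWithStats(top.astype('u1'))
i=1+np.argsort(-st[1:,4])[:3]
for k in i:
    Q=R[l==k]; print(st[k],Q.mean(0).round(4),np.median(Q[:,2]).round(4),cv2.minAreaRect(Q[:,:2].astype('f')))
# express in hub frame guess, yaw 20.7
Q=R[top]; box=cv2.minAreaRect(Q[:,:2].astype('f')); print(box)
print(cv2.boxPoints(box))
rg=cv2.resize(im[110:210,265:370],None,fx=6,fy=6,interpolation=cv2.INTER_CUBIC); save('w2c.png',rg)
for v in range(128,206,3): print(v,' '.join('%4d'%(1000*P[v,u,2]) for u in range(282,354,3)))
E
```

```text
[  13   11   76   88 5276] [ 0.472  -0.1841  0.0922] 0.0921 ((0.47143110632896423, -0.18419542908668518), (0.08309093117713928, 0.07016832381486893), 21.139541625976562)
((0.47143110632896423, -0.18419542908668518), (0.08309093117713928, 0.07016832381486893), 21.139541625976562)
[[ 0.42002866 -0.16645524]
 [ 0.44533423 -0.23190159]
 [ 0.5228336  -0.20193562]
 [ 0.497528   -0.13648927]]
128   91   92   91   91   93   92   90   92   92   91   92   91   91   91   90   91   91   92   92   91   92   93   91   90
131   90   61   63   64   63   31   30   29   30   30   30   30   28   29   30   30   31   30   31   80   89   91   92   92
134   91   92   91   91   72   36   29   30   30   31   81   93   93   81   49   28   28   30   29   85   92   90   92   91
137   91   92   91   92   74   36   29   29   62   94   93   93   93   94   92   67   28   31   30   85   91   92   92   91
140   91   92   92   91   74   39   30   30   94   94   95   93   94   95   93   93   30   30   29   84   91   91   92   91
143   91   91   91   91   76   40   29   95   93   95   94   94   94   93   95   94   94   
[... 1812 characters left out ...]
   92   89   90   89   89   89   89   90   92   91   92   91   91   92   91   92
191   91   92   92   92   91   91   91   90   91   82   82   82   82   83   83   90   92   92   91   91   91   91   90   91
194   24   92   91   91   91   91   91   91   90   90   91   92   92   92   91   91   93   91   91   92   93   91   92   92
197   90   92   91   91   91   91   91   92   90   93   92   91   91   93   92   92   92   91   91   91   91   91   92   91
200   24   92   92   92   91   91   92   91   92   93   91   91   91   92   92   91   92   90   90   91   92   92   92   91
203   25   90   90   22   23  373   24   24   25   23   25   24   24   25   24   25   24   23   25   25   25   24   25   24
```

View pics/w2c.png

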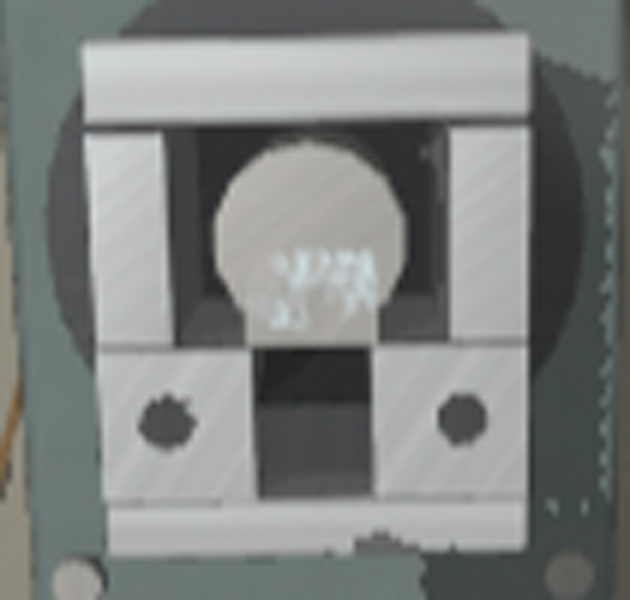

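```bash
python3 - <<'E'
from h import *
P=np.load('pics/w2.npz')['P']
a=np.radians(21.1);C=np.array([.47143,-.1842]);R=np.array([[np.cos(a),-np.sin(a)],[np.sin(a),np.cos(a)]])
H=P.copy();H[...,:2]=(P[...,:2]-C)@R
S=H[130:170,298:336];t=S[(S[...,2]>.087)]
t=t[np.hypot(t[:,0]-.010,t[:,1])<.024]
print('shaft x',t[:,0].min(),t[:,0].max(),'y',t[:,1].min(),t[:,1].max(),len(t), cv2.minEnclosingCircle(t[:,:2].astype('f')))
for u in (309,313,317,321,325): # column: flat edge & slope
    print(u,[tuple((1000*H[v,u]).round(1)) for v in range(166,194,2)])
for v in (172,175): print([tuple((1000*H[v,u]).round(1)) for u in list(range(304,313))+list(range(322,332))])
E
```

```text
shaft x -0.007877169176562449 0.029267295822615762 y -0.016868876047422623 0.017032056237461214 963 ((0.009831130504608154, -5.177589628146961e-05), 0.02381082996726036)
309 [(np.float64(-4.1), np.float64(7.1), np.float64(94.4)), (np.float64(-11.8), np.float64(8.6), np.float64(58.8)), (np.float64(-12.9), np.float64(8.4), np.float64(65.2)), (np.float64(-13.8), np.float64(8.2), np.float64(72.0)), (np.float64(-14.7), np.float64(8.0), np.float64(78.7)), (np.float64(-15.1), np.float64(7.7), np.float64(87.6)), (np.float64(-16.4), np.float64(7.6), np.float64(91.0)), (np.float64(-18.3), np.float64(7.7), np.float64(91.2)), (np.float64(-20.6), np.float64(7.8), np.float64(89.9)), (np.float64(-22.7), np.float64(7.9), np.float64(89.4)), (np.float64(-24.8), np.float64(7.9), np.float64(89.2)), (np.float64(-26.7), np.float64(8.0), np.float64(89.5)), (np.float64(-31.5), np.float64(8.5), np.float64(78.1)), (np.float64(-31.4), np.float64(8.2), np.float64(86.9))]
313 [(np.float64(-4.3), np.float64(3.3), np.float64(93.9)), (np.float64(-11.9), np.float64(4.3), np.float64(58.8)), (np.float64(-12.8), np.flo
[... 4511 characters left out ...]
loat64(82.9)), (np.float64(-15.2), np.float64(5.9), np.float64(82.0)), (np.float64(-14.8), np.float64(4.8), np.float64(84.0)), (np.float64(-15.2), np.float64(-5.1), np.float64(82.8)), (np.float64(-15.2), np.float64(-6.1), np.float64(83.1)), (np.float64(-15.4), np.float64(-7.1), np.float64(82.1)), (np.float64(-15.2), np.float64(-8.1), np.float64(83.1)), (np.float64(-15.3), np.float64(-9.1), np.float64(82.7)), (np.float64(-13.3), np.float64(-9.9), np.float64(93.7)), (np.float64(-13.6), np.float64(-10.9), np.float64(92.3)), (np.float64(-13.8), np.float64(-11.9), np.float64(91.5)), (np.float64(-13.6), np.float64(-12.8), np.float64(92.7)), (np.float64(-13.7), np.float64(-13.8), np.float64(92.1))]
```

The gap's mouth in world coordinates follows from its measured edges: shoe edge at -16.5 mm, shaft flat at about -5.5 mm, y about -0.25 mm in the block frame. Width is about 11 mm, which fits the 9.7–12.1 mm given, and the hub yaw is 21.1°. Next is the key.

Call:
servo_tool([
  {"tx": -0.6, "ty": 3.9, "tz": 0, "yaw": -3.4, "claw": 8.5},
  {"tx": -0.6, "ty": 3.9, "tz": 0, "yaw": -3.4, "claw": 8.5},
  {"tx": -0.6, "ty": 3.9, "tz": 0, "yaw": -3.4, "claw": 8.5},
  {"tx": -0.6, "ty": 3.9, "tz": 0, "yaw": -3.4, "claw": 8.5},
  {"tx": -0.6, "ty": 3.9, "tz": 0, "yaw": -3.4, "claw": 8.5},
  {"tx": -0.6, "ty": 3.9, "tz": 0, "yaw": -3.4, "claw": 8.5},
  {"tx": -0.6, "ty": 3.9, "tz": 0, "yaw": -3.4, "claw": 8.5},
  {"tx": -0.6, "ty": 3.9, "tz": 0, "yaw": -3.4, "claw": 8.5},
  {"tx": -0.6, "ty": 3.9, "tz": 0, "yaw": -3.4, "claw": 8.5},
  {"tx": -0.6, "ty": 3.9, "tz": 0, "yaw": -3.4, "claw": 8.5},
  {"tx": 0, "ty": 0, "tz": 0, "yaw": 0, "claw": 8.5},
  {"tx": 0, "ty": 0, "tz": 0, "yaw": 0, "claw": 8.5},
  {"tx": 0, "ty": 0, "tz": 0, "yaw": 0, "claw": 8.5},
])

```text
time_s: 2.7
position: [0.3868, 0.1912, 0.2503]
tool_rot: [[0.969, -0.247, -0.0], [-0.247, -0.969, -0.0], [0.0, 0.0, -1.0]]
ft_force: [-0.1, -0.1, 0.5]
grip_width: 0.0849
gripper_force: 0.0
```

```bash
python3 - <<'E'
from h import *
im,d,m=grab('wrist');P=pts(d,m); np.savez('pics/w3',im=im,d=d,P=P); save('w3.png',im)
o=env.observe();print(o['time_s'],o['position'],o['q'].round(1)); Rt=o['tool_rot'];print(Rt.round(4).tolist())
M=(P[...,2]>.094)&(P[...,2]<.112);M[240:]=0
n,l,st,c=cv2.connectedComponentsWithStats(M.astype('u1'))
for k in 1+np.argsort(-st[1:,4])[:4]:
    Q=P[l==k]; print(st[k],c[k],np.median(Q,0).round(4),cv2.minAreaRect(Q[:,:2].astype('f')))
M=(P[...,2]>.044)&(P[...,2]<.052);M[240:]=0
n,l,st,c=cv2.connectedComponentsWithStats(M.astype('u1'));k=1+np.argmax(st[1:,4]);Q=P[l==k];print('stand',st[k],np.median(Q,0).round(4),cv2.minAreaRect(Q[:,:2].astype('f')))
E
```

```text
2.75 [0.38687906 0.19120138 0.25030175] [ 10.5   9.8  91.6  -0.   78.6 114.8]
[[0.969, -0.2471, -0.0], [-0.2471, -0.969, -0.0003], [0.0, 0.0003, -1.0]]
[315 149  15  24 344] [322.01744186 160.89825581] [0.4154 0.1819 0.1036] ((0.4149850904941559, 0.18193134665489197), (0.013010126538574696, 0.02048381045460701), 75.6579818725586)
[315  75  16  14 220] [322.47272727  81.43181818] [0.4811 0.1648 0.1039] ((0.4813801050186157, 0.16478751599788666), (0.013091803528368473, 0.009861942380666733), 76.03422546386719)
stand [ 298   57   49  117 4717] [0.4581 0.1708 0.048 ] ((0.4522762894630432, 0.1723274141550064), (0.0500643327832222, 0.1193731427192688), 75.4032211303711)
```

View pics/w3.png

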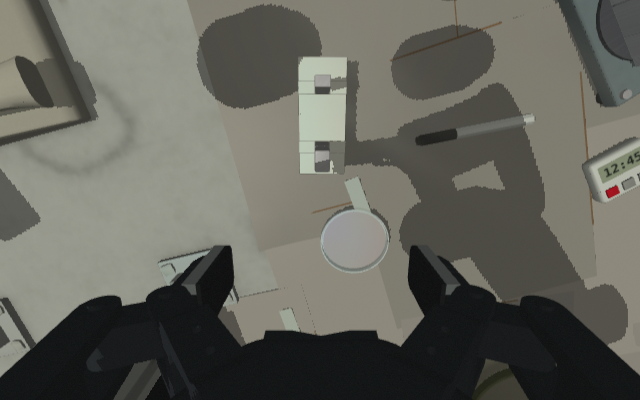

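The picture shows the stand at (322,115). The key head is at (322,161), height 0.1036 (expected 0.104), size 20.5×13 mm. The plain key is at (322,81). I descend and grip.

Call:
servo_tool([
  {"tx": 1.5, "ty": -0.5, "tz": -2, "yaw": 0, "claw": 5},
  {"tx": 1.4, "ty": -0.45, "tz": -3, "yaw": 0, "claw": 5},
  {"tx": 0, "ty": 0, "tz": -3.5, "yaw": 0, "claw": 5},
  {"tx": 0, "ty": 0, "tz": -3.5, "yaw": 0, "claw": 5},
  {"tx": 0, "ty": 0, "tz": -2, "yaw": 0, "claw": 5},
  {"tx": 0, "ty": 0, "tz": -1.6, "yaw": 0, "claw": 5},
  {"tx": 0, "ty": 0, "tz": 0, "yaw": 0, "claw": 5},
  {"tx": 0, "ty": 0, "tz": 0, "yaw": 0, "claw": 5},
], newtons=50)

```text
time_s: 3.55
position: [0.4159, 0.1823, 0.0948]
tool_rot: [[0.969, -0.246, 0.0], [-0.246, -0.969, -0.0], [0.0, -0.0, -1.0]]
ft_force: [-0.4, 0.3, 0.4]
grip_width: 0.0501
gripper_force: 0.0
```

Call:
servo_tool([
  {"tx": 0, "ty": 0, "tz": 0, "yaw": 0, "claw": 3},
  {"tx": 0, "ty": 0, "tz": 0, "yaw": 0, "claw": 2},
  {"tx": 0, "ty": 0, "tz": 0, "yaw": 0, "claw": 0.5},
  {"tx": 0, "ty": 0, "tz": 0, "yaw": 0, "claw": 0.5},
  {"tx": 0, "ty": 0, "tz": 0, "yaw": 0, "claw": 0.5},
  {"tx": 0, "ty": 0, "tz": 0, "yaw": 0, "claw": 0.5},
  {"tx": 0, "ty": 0, "tz": 0, "yaw": 0, "claw": 0.5},
  {"tx": 0, "ty": 0, "tz": 0, "yaw": 0, "claw": 0.5},
])

```text
time_s: 4.35
position: [0.4158, 0.1831, 0.0951]
tool_rot: [[0.97, -0.245, 0.002], [-0.245, -0.97, 0.0], [0.002, -0.0, -1.0]]
ft_force: [-0.7, -0.1, 7.0]
grip_width: 0.0135
gripper_force: 49.6
```

Call:
servo_tool([
  {"tx": 0, "ty": 0, "tz": 1, "yaw": 0, "claw": 0.5},
  {"tx": 0, "ty": 0, "tz": 2, "yaw": 0, "claw": 0.5},
  {"tx": 0, "ty": 0, "tz": 3, "yaw": 0, "claw": 0.5},
  {"tx": 0, "ty": 0, "tz": 3, "yaw": 0, "claw": 0.5},
  {"tx": 0, "ty": 0, "tz": 3, "yaw": 0, "claw": 0.5},
  {"tx": 0, "ty": 0, "tz": 3, "yaw": 0, "claw": 0.5},
  {"tx": 0.4, "ty": -3, "tz": 0, "yaw": 3, "claw": 0.5},
  {"tx": 0.4, "ty": -3.8, "tz": 0, "yaw": 3.5, "claw": 0.5},
  {"tx": 0.4, "ty": -3.8, "tz": 0, "yaw": 3.5, "claw": 0.5},
  {"tx": 0.4, "ty": -3.8, "tz": 0, "yaw": 3.5, "claw": 0.5},
  {"tx": 0.4, "ty": -3.8, "tz": 0, "yaw": 3.5, "claw": 0.5},
  {"tx": 0.4, "ty": -3.8, "tz": 0, "yaw": 3.5, "claw": 0.5},
  {"tx": 0.4, "ty": -3.8, "tz": 0, "yaw": 3.5, "claw": 0.5},
  {"tx": 0.4, "ty": -3.8, "tz": 0, "yaw": 3.5, "claw": 0.5},
  {"tx": 0.4, "ty": -3.8, "tz": 0, "yaw": 3.5, "claw": 0.5},
  {"tx": 0.4, "ty": -3.8, "tz": 0, "yaw": 4.3, "claw": 0.5},
  {"tx": 0, "ty": 0, "tz": 0, "yaw": 0, "claw": 0.5},
  {"tx": 0, "ty": 0, "tz": 0, "yaw": 0, "claw": 0.5},
  {"tx": 0, "ty": 0, "tz": 0, "yaw": 0, "claw": 0.5},
  {"tx": 0, "ty": 0, "tz": 0, "yaw": 0, "claw": 0.5},
])

```text
time_s: 6.35
position: [0.4553, -0.1879, 0.2446]
tool_rot: [[0.932, 0.361, 0.0], [0.361, -0.932, 0.0], [0.0, -0.0, -1.0]]
ft_force: [-0.1, -0.0, -1.6]
grip_width: 0.0129
gripper_force: 49.2
```

```bash
python3 - <<'E'
from h import *
o=env.observe();print(o['position'],o['ft_force'],o['grip_width'],np.degrees(np.arctan2(o['tool_rot'][1,0],o['tool_rot'][0,0])))
im,d,m=grab('wrist');P=pts(d,m);save('w4.png',cv2.resize(im[100:300,200:440],None,fx=3,fy=3)); np.savez('pics/w4',im=im,d=d,P=P)
E
```

```text
[ 0.45532638 -0.1878504   0.24461896] [-0.14045315 -0.01460901 -1.61116261] 0.01292360150777644 21.17551261859281
```

View pics/w4.png

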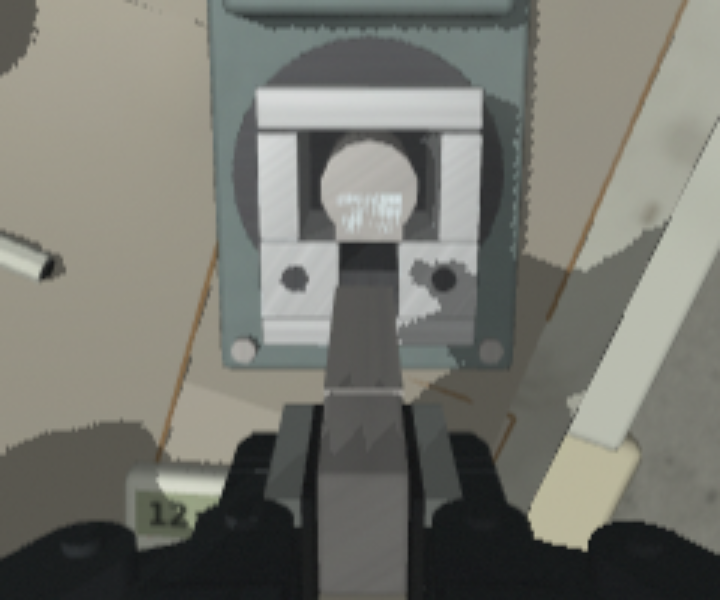

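The picture shows the gripped key upright in the jaws. The tip edge of its flat face is at crop row ~285, columns 333–398, and the shaft flat and gap are at row ~245. I measure both in this one view.

```bash
python3 - <<'E'
from h import *
P=np.load('pics/w4.npz')['P']
o=env.observe();a=np.radians(21.17);R=np.array([[np.cos(a),-np.sin(a)],[np.sin(a),np.cos(a)]])
H=P.copy();H[...,:2]=(P[...,:2]-o['position'][:2])@R;H*=1000
for u in(316,321,326): print(u,[H[v,u].round(1).tolist() for v in range(174,232,5)])
for u in(316,321,326): print(u,[H[v,u].round(1).tolist() for v in range(178,198,1)])
for v in(205,215,225):
    s=H[v,300:345]; k=s[:,2]>130; print(v,s[k][:,1].min(),s[k][:,1].max())
s=H[183,305:340];print([x.round(1).tolist() for x in s[::1]])
M=(H[...,2]>87)&(H[...,2]<98);M[:120]=0;M[225:]=0;M[:,:283]=0;M[:,365:]=0
n,l,st,c=cv2.connectedComponentsWithStats(M.astype('u1'));k=1+np.argmax(st[1:,4]);b=cv2.minAreaRect(H[l==k][:,:2].astype('f'));print(b)
E
```

```text
316 [[16.7, 3.9, 93.8], [12.0, 3.9, 94.3], [2.5, 4.2, 72.9], [0.7, 4.0, 87.6], [-3.6, 4.0, 90.3], [11.9, 2.9, 166.5], [11.6, 2.7, 178.2], [11.5, 2.6, 189.2], [10.8, 2.5, 197.3], [10.7, 2.4, 206.2], [10.3, 2.3, 213.5], [10.0, 2.2, 220.7]]
321 [[16.8, -0.9, 94.6], [11.9, -0.9, 93.9], [2.2, -0.9, 71.4], [0.6, -0.9, 87.1], [-3.5, -0.9, 90.6], [11.9, -0.7, 166.3], [11.7, -0.6, 178.4], [11.4, -0.6, 188.7], [11.0, -0.6, 197.8], [10.6, -0.5, 205.9], [10.2, -0.5, 213.2], [10.0, -0.5, 220.7]]
326 [[16.8, -5.5, 94.5], [12.2, -5.5, 95.6], [2.2, -6.1, 71.5], [0.6, -5.8, 87.2], [-3.9, -5.7, 89.3], [11.9, -4.2, 166.3], [11.5, -4.0, 177.6], [10.9, -3.8, 187.3], [11.2, -3.6, 198.4], [10.5, -3.4, 205.6], [10.1, -3.3, 213.2], [10.4, -3.1, 221.5]]
316 [[12.9, 3.9, 94.0], [12.0, 3.9, 94.3], [11.0, 3.9, 94.2], [3.7, 4.3, 63.6], [3.4, 4.3, 67.2], [3.0, 4.2, 70.2], [2.5, 4.2, 72.9], [2.3, 4.1, 76.7], [2.0, 4.1, 80.0], [1.2, 4.1, 81.0], [1.0, 4.0, 84.7], [0.7, 4.0, 87.6], [0.2, 4.0, 89.8], [-0.8, 4.0, 89.5], [-1.6, 4.0, 90.4], [-2.4, 4.0, 91.4], [-3.6, 4.0, 90.3], [-4.6, 4.0, 90.4], [12.2, 3.0, 159.1], [12.2
[... 995 characters left out ...]
.6, 91.7], [7.6, 10.6, 91.7], [7.6, 9.7, 91.6], [7.7, 8.7, 92.5], [7.6, 7.7, 91.8], [4.7, 7.1, 78.4], [3.0, 6.3, 70.5], [3.0, 5.3, 70.2], [3.0, 4.2, 70.2], [2.9, 3.2, 69.9], [2.7, 2.2, 68.8], [2.9, 1.1, 69.7], [2.9, 0.1, 69.9], [2.9, -0.9, 70.0], [2.9, -2.0, 69.9], [2.7, -3.0, 68.8], [2.9, -4.0, 69.7], [2.9, -5.1, 69.9], [3.1, -6.1, 70.8], [2.9, -7.1, 69.8], [2.7, -8.2, 68.7], [3.1, -9.2, 70.7], [2.8, -10.2, 69.4], [3.0, -11.2, 70.2], [5.5, -11.8, 81.8], [7.5, -12.4, 91.4], [7.9, -13.2, 93.4], [7.8, -14.2, 92.7], [7.6, -15.2, 92.0], [7.6, -16.2, 91.8], [7.5, -17.1, 91.6], [7.7, -18.0, 92.2]]
((16.38288116455078, -2.3937149047851562), (70.08151245117188, 83.01741790771484), 89.81809997558594)
```

The key's flat face leans about 2° (tip forward), and the key needs about -2.5 mm in hub x and -1.1 mm in hub y. I correct that, lower it to just above the mouth and recheck.

Call:
servo_tool([
  {"tx": -0.19, "ty": -0.19, "tz": 0, "yaw": 0, "claw": 0.5},
  {"tx": 0, "ty": 0, "tz": -2, "yaw": 0, "claw": 0.5},
  {"tx": 0, "ty": 0, "tz": -2, "yaw": 0, "claw": 0.5},
  {"tx": 0, "ty": 0, "tz": -1.5, "yaw": 0, "claw": 0.5},
  {"tx": 0, "ty": 0, "tz": 0, "yaw": 0, "claw": 0.5},
  {"tx": 0, "ty": 0, "tz": 0, "yaw": 0, "claw": 0.5},
  {"tx": 0, "ty": 0, "tz": 0, "yaw": 0, "claw": 0.5},
  {"tx": 0, "ty": 0, "tz": 0, "yaw": 0, "claw": 0.5},
])

```text
time_s: 7.2
position: [0.4538, -0.191, 0.1901]
tool_rot: [[0.933, 0.36, 0.001], [0.36, -0.933, -0.001], [0.001, 0.001, -1.0]]
ft_force: [0.1, -0.8, -0.3]
grip_width: 0.0133
gripper_force: 49.1
```

```bash
python3 - <<'E'
from h import *
o=env.observe();a=np.radians(21.17);R=np.array([[np.cos(a),-np.sin(a)],[np.sin(a),np.cos(a)]])
im,d,m=grab('wrist');P=pts(d,m);save('w5.png',cv2.resize(im[120:270,230:410],None,fx=4,fy=4)); np.savez('pics/w5',im=im,d=d,P=P)
print(o['position'])
H=P.copy();H[...,:2]=(P[...,:2]-o['position'][:2])@R;H*=1000
for u in(312,319,326): print(u,[H[v,u].round(1).tolist() for v in range(150,240,3)])
E
```

```text
[ 0.45378568 -0.19096056  0.19014564]
312 [[43.4, 6.0, 82.2], [42.4, 5.7, 93.6], [40.3, 5.7, 94.9], [37.9, 5.8, 93.6], [35.8, 5.7, 94.8], [33.3, 5.8, 92.9], [31.3, 5.8, 94.5], [29.0, 5.8, 94.2], [26.7, 5.8, 94.0], [24.2, 5.9, 93.1], [22.1, 5.9, 94.3], [19.9, 5.9, 94.7], [17.5, 5.9, 94.3], [15.2, 5.9, 94.5], [5.9, 6.7, 65.9], [5.3, 6.5, 74.0], [12.0, 5.6, 109.2], [11.9, 5.4, 116.7], [11.8, 5.2, 123.9], [11.6, 5.1, 130.4], [11.3, 4.9, 135.8], [10.9, 4.8, 140.9], [10.8, 4.7, 146.3], [10.9, 4.5, 152.2], [10.4, 4.4, 155.9], [10.4, 4.3, 160.9], [10.4, 4.2, 165.6], [9.7, 4.1, 168.1], [10.8, 3.9, 175.0], [10.0, 3.9, 177.0]]
319 [[44.6, 0.5, 93.8], [42.5, 0.5, 94.5], [40.2, 0.5, 94.1], [38.0, 0.5, 94.6], [35.8, 0.5, 94.6], [33.4, 0.5, 93.5], [31.2, 0.6, 93.6], [29.0, 0.6, 94.1], [26.8, 0.6, 94.4], [24.0, 0.6, 92.0], [22.2, 0.6, 94.5], [19.7, 0.6, 93.7], [17.6, 0.6, 94.7], [15.0, 0.6, 93.5], [6.0, 0.7, 66.6], [5.2, 0.7, 73.7], [12.4, 0.6, 110.6], [11.8, 0.5, 116.5], [11.7, 0.5, 123.6], [11.5, 0.5, 130.2], [11.4, 0.5, 136.3], [10.9, 0.5, 140.8], [11.1, 0.5, 147.3], [10.6, 0.5, 151.3], [10.8, 0.5, 157.1], [10.7, 0.4, 161.6], [10.1, 0.4, 164.8], [9.3, 0.4, 167.1], [10.0, 0.4, 173.2], [9.7, 0.4, 176.2]]
326 [[43.6, -4.9, 83.7], [42.4, -4.7, 93.9], [40.1, -4.7, 93.5], [38.0, -4.7, 94.6], [35.6, -4.7, 93.4], [33.6, -4.7, 94.8], [31.1, -4.7, 93.3], [28.8, -4.7, 93.3], [26.8, -4.7, 94.6], [24.5, -4.7, 94.5], [22.0, -4.7, 93.8], [19.9, -4.7, 94.5], [17.4, -4.8, 93.8], [15.1, -4.8, 94.1], [5.9, -5.4, 66.2], [5.1, -5.2, 73.4], [12.3, -4.4, 110.5], [12.1, -4.3, 117.6], [12.1, -4.1, 125.2], [11.6, -4.0, 130.4], [11.3, -3.9, 136.1], [11.3, -3.8, 142.2], [10.9, -3.7, 146.8], [10.8, -3.6, 152.1], [10.9, -3.5, 157.5], [10.2, -3.4, 160.3], [10.3, -3.3, 165.3], [9.8, -3.2, 168.4], [9.7, -3.2, 172.3], [9.8, -3.1, 176.7]]
```

View pics/w5.png

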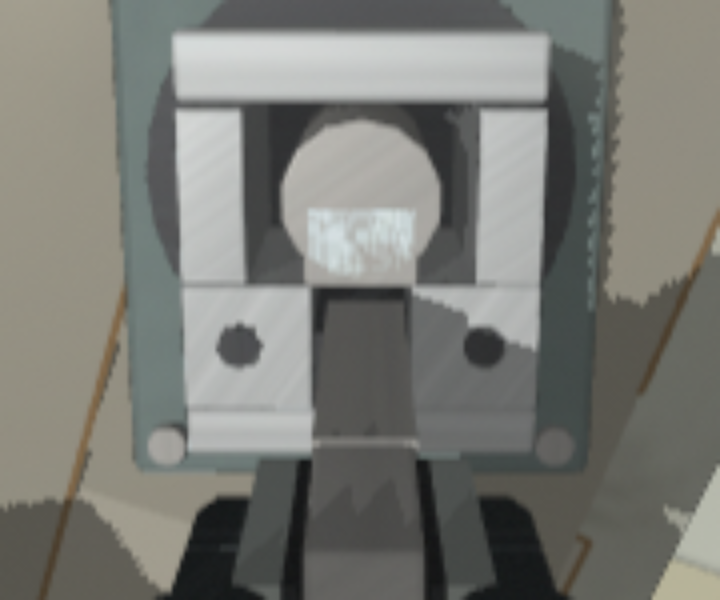

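The tip hangs over the gap: crop columns 325–405 against 313–410 for the gap, with the shaft edge about 1.5 mm ahead of it. I insert about 20 mm.

Call:
servo_tool([
  {"tx": -0.01, "ty": 0.03, "tz": -0.5, "yaw": 0, "claw": 0.5},
  {"tx": 0, "ty": 0, "tz": -0.5, "yaw": 0, "claw": 0.5},
  {"tx": 0, "ty": 0, "tz": -0.5, "yaw": 0, "claw": 0.5},
  {"tx": 0, "ty": 0, "tz": -0.4, "yaw": 0, "claw": 0.5},
  {"tx": 0, "ty": 0, "tz": -0.4, "yaw": 0, "claw": 0.5},
  {"tx": 0, "ty": 0, "tz": -0.4, "yaw": 0, "claw": 0.5},
  {"tx": 0, "ty": 0, "tz": -0.4, "yaw": 0, "claw": 0.5},
  {"tx": 0, "ty": 0, "tz": 0, "yaw": 0, "claw": 0.5},
  {"tx": 0, "ty": 0, "tz": 0, "yaw": 0, "claw": 0.5},
])

```text
time_s: 8.15
position: [0.4534, -0.1906, 0.1583]
tool_rot: [[0.933, 0.36, -0.0], [0.36, -0.933, 0.0], [-0.0, -0.0, -1.0]]
ft_force: [0.3, -0.3, -1.2]
grip_width: 0.0133
gripper_force: 49.1
```

Call:
servo_tool([
  {"tx": 0.02, "ty": 0.01, "tz": -0.25, "yaw": 0, "claw": 0.5},
  {"tx": 0.02, "ty": 0.01, "tz": -0.25, "yaw": 0, "claw": 0.5},
  {"tx": 0, "ty": 0, "tz": -0.2, "yaw": 0, "claw": 0.5},
  {"tx": 0, "ty": 0, "tz": 0, "yaw": 0, "claw": 0.5},
  {"tx": 0, "ty": 0, "tz": 0, "yaw": 0, "claw": 0.5},
])

```text
time_s: 8.65
position: [0.4538, -0.1903, 0.1513]
tool_rot: [[0.933, 0.36, -0.0], [0.36, -0.933, 0.0], [-0.0, -0.0, -1.0]]
ft_force: [0.6, 0.3, -0.6]
grip_width: 0.0132
gripper_force: 49.1
```

Call:
servo_tool([
  {"tx": 0.05, "ty": 0.02, "tz": 0, "yaw": 0, "claw": 0.5},
  {"tx": 0.05, "ty": 0.02, "tz": 0, "yaw": 0, "claw": 0.5},
  {"tx": 0.03, "ty": 0.01, "tz": -0.15, "yaw": 0, "claw": 0.5},
  {"tx": 0, "ty": 0, "tz": -0.15, "yaw": 0, "claw": 0.5},
  {"tx": 0, "ty": 0, "tz": 0, "yaw": 0, "claw": 0.5},
  {"tx": 0, "ty": 0, "tz": 0, "yaw": 0, "claw": 0.5},
])

```text
time_s: 9.25
position: [0.4547, -0.1899, 0.148]
tool_rot: [[0.933, 0.36, -0.001], [0.36, -0.933, 0.0], [-0.001, -0.001, -1.0]]
ft_force: [-4.2, -3.1, -1.1]
grip_width: 0.0129
gripper_force: 49.1
```

Call:
servo_tool([
  {"tx": -0.03, "ty": -0.01, "tz": 0, "yaw": 0, "claw": 0.5},
  {"tx": 0, "ty": 0, "tz": 0, "yaw": 0, "claw": 0.5},
  {"tx": 0, "ty": 0, "tz": 0, "yaw": 0, "claw": 1.6},
  {"tx": 0, "ty": 0, "tz": 0, "yaw": 0, "claw": 2.4},
  {"tx": 0, "ty": 0, "tz": 0, "yaw": 0, "claw": 4},
  {"tx": 0, "ty": 0, "tz": 0, "yaw": 0, "claw": 4},
  {"tx": 0, "ty": 0, "tz": 0, "yaw": 0, "claw": 4},
  {"tx": 0, "ty": 0, "tz": 0, "yaw": 0, "claw": 4},
])

```text
time_s: 10.05
position: [0.4549, -0.1899, 0.1484]
tool_rot: [[0.933, 0.36, 0.0], [0.36, -0.933, -0.0], [0.0, 0.0, -1.0]]
ft_force: [-1.1, 0.3, -0.1]
grip_width: 0.0401
gripper_force: 0.0
```

```bash
python3 - <<'E'
from h import *
o=env.observe();a=np.radians(21.17);R=np.array([[np.cos(a),-np.sin(a)],[np.sin(a),np.cos(a)]])
im,d,m=grab('side');P=pts(d,m)[215:300,225:300]
H=P.copy();H[...,:2]=(P[...,:2]-o['position'][:2])@R;H*=1000
print(o['position'],o['ft_force'])
im,d,m=grab('wrist');P=pts(d,m)
save('w6.png',np.vstack([cv2.resize(im[120:320,200:440],(480,400)),cv2.resize(env.get_image('side')[0][200:300,200:320],(480,200*2))])[:600] if 0 else cv2.resize(im[120:320,200:440],None,fx=3,fy=3))
H=P.copy();H[...,:2]=(P[...,:2]-o['position'][:2])@R;H*=1000
for u in(316,322,328): print(u,[H[v,u].round(1).tolist() for v in range(180,330,5)])
E
```

```text
[ 0.4549037  -0.18992248  0.14836693] [-1.07417345  0.29142768 -0.07808276]
316 [[30.3, 2.4, 93.0], [27.2, 2.4, 93.6], [24.1, 2.4, 93.8], [21.1, 2.4, 94.6], [17.5, 2.5, 93.1], [14.4, 2.5, 93.7], [11.6, 2.5, 95.2], [11.5, 2.3, 105.0], [11.4, 2.2, 113.8], [11.3, 2.1, 121.7], [11.6, 2.0, 129.8], [11.7, 1.9, 136.9], [12.1, 1.8, 144.0], [11.5, 1.8, 148.4], [8.9, 1.8, 148.1], [6.5, 1.8, 148.2], [4.0, 1.8, 148.3], [1.0, 1.8, 147.3], [-1.0, 1.8, 148.6], [-3.2, 1.8, 149.1], [-5.6, 1.8, 149.4], [-100.4, 4.4, -1.6], [-105.4, 4.4, -0.2], [-112.9, 4.5, -2.5], [-119.0, 4.5, -2.7], [-123.9, 4.5, -0.9], [-131.1, 4.5, -2.4], [-136.6, 4.6, -1.4], [-141.6, 4.6, 0.2], [-149.2, 4.6, -1.4]]
322 [[30.6, -1.3, 94.9], [27.2, -1.3, 93.3], [24.4, -1.3, 94.9], [20.7, -1.3, 92.9], [17.8, -1.3, 94.3], [14.2, -1.3, 93.2], [11.4, -1.3, 94.8], [11.2, -1.2, 104.1], [11.3, -1.2, 113.6], [11.5, -1.1, 122.1], [11.8, -1.1, 130.3], [11.2, -1.0, 135.6], [11.9, -1.0, 143.5], [11.3, -1.0, 147.8], [8.7, -1.0, 147.6], [6.9, -1.0, 149.1], [4.2, -1.0, 148.6], [1.5, -1.0, 148.3], [-0.9, -1.0, 148.7], [-3.3, -1.0, 149.0], [-6.0, -1.0, 148.7], [-100.6, -1.9, -1.8], [-106.3, -1.9, -1.6], [-111.9, -1.9, -1.1], [-118.0, -1.9, -1.2], [-124.6, -1.9, -1.9], [-130.4, -1.9, -1.5], [-136.5, -1.9, -1.2], [-143.1, -1.9, -1.8], [-148.8, -1.9, -0.9]]
328 [[30.3, -5.0, 93.2], [27.3, -5.0, 94.1], [24.2, -5.0, 94.4], [66.5, -0.2, 271.9], [17.6, -5.1, 93.6], [14.7, -5.1, 94.6], [11.2, -5.1, 94.0], [11.5, -4.8, 105.1], [11.2, -4.6, 113.3], [11.3, -4.4, 121.7], [11.1, -4.2, 128.6], [11.2, -4.0, 135.8], [11.4, -3.8, 142.5], [11.5, -3.7, 148.3], [9.5, -3.7, 149.3], [6.7, -3.7, 148.8], [4.3, -3.7, 148.9], [1.5, -3.7, 148.4], [-1.0, -3.7, 148.5], [-4.0, -3.8, 147.8], [-6.4, -3.8, 148.2], [-100.2, -8.1, -1.2], [-106.1, -8.2, -1.2], [-111.8, -8.2, -0.8], [-118.2, -8.2, -1.5], [-123.7, -8.2, -0.6], [-130.7, -8.3, -1.8], [-137.7, -8.4, -2.9], [-142.4, -8.4, -0.8], [-149.4, -8.4, -1.6]]
```

View pics/w6.png

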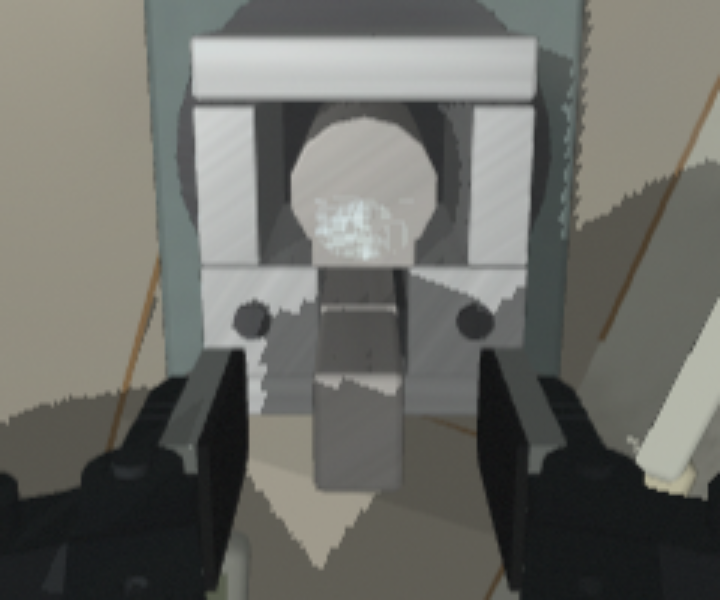

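The key stands upright and loose with its flat face on the shaft flat, its head top at 0.1485 and its tip about 39 mm deep. I raise the gripper, close it and come over the head.

Call:
servo_tool([
  {"tx": 0, "ty": 0, "tz": 1, "yaw": 0, "claw": 4},
  {"tx": 0, "ty": 0, "tz": 2, "yaw": 0, "claw": 4},
  {"tx": 0, "ty": 0, "tz": 1.5, "yaw": 0, "claw": 4},
  {"tx": 0.25, "ty": 0.1, "tz": 0, "yaw": 0, "claw": 2},
  {"tx": 0.25, "ty": 0.1, "tz": 0, "yaw": 0, "claw": 0},
  {"tx": 0, "ty": 0, "tz": 0, "yaw": 0, "claw": 0},
  {"tx": 0, "ty": 0, "tz": 0, "yaw": 0, "claw": 0},
  {"tx": 0, "ty": 0, "tz": 0, "yaw": 0, "claw": 0},
  {"tx": 0, "ty": 0, "tz": 0, "yaw": 0, "claw": 0},
  {"tx": 0, "ty": 0, "tz": -1, "yaw": 0, "claw": 0},
  {"tx": 0, "ty": 0, "tz": -1, "yaw": 0, "claw": 0},
  {"tx": 0, "ty": 0, "tz": 0, "yaw": 0, "claw": 0},
  {"tx": 0, "ty": 0, "tz": 0, "yaw": 0, "claw": 0},
])

```text
time_s: 11.45
position: [0.4597, -0.1879, 0.1729]
tool_rot: [[0.933, 0.36, -0.001], [0.36, -0.933, 0.001], [-0.001, -0.001, -1.0]]
ft_force: [0.6, -0.2, 0.8]
grip_width: 0.0002
gripper_force: 0.0
```

```bash
python3 -c "
from rig import env
o=env.observe();print(env.tcp_to_tips,o['position'],o['ft_force'],o['grip_width'])"
```

```text
0.019 [ 0.45969667 -0.1878729   0.17288327] [ 0.56016606 -0.15979744  0.81278533] 0.00017916537754068473
```

Call:
servo_tool([
  {"tx": 0, "ty": 0, "tz": -0.2, "yaw": 0, "claw": 0},
  {"tx": 0, "ty": 0, "tz": -0.2, "yaw": 0, "claw": 0},
  {"tx": 0, "ty": 0, "tz": -0.1, "yaw": 0, "claw": 0},
  {"tx": 0, "ty": 0, "tz": -0.05, "yaw": 0, "claw": 0},
  {"tx": 0, "ty": 0, "tz": -0.05, "yaw": 0, "claw": 0},
  {"tx": 0, "ty": 0, "tz": -0.05, "yaw": 0, "claw": 0},
  {"tx": 0, "ty": 0, "tz": 0, "yaw": 0, "claw": 0},
])

```text
time_s: 12.15
position: [0.4599, -0.188, 0.167]
tool_rot: [[0.933, 0.36, 0.0], [0.36, -0.933, -0.0], [0.0, 0.0, -1.0]]
ft_force: [-0.5, -0.4, 2.2]
grip_width: 0.0001
gripper_force: 0.8
```

Call:
servo_tool([
  {"tx": 0, "ty": 0, "tz": -0.05, "yaw": 0, "claw": 0},
  {"tx": 0, "ty": 0, "tz": -0.05, "yaw": 0, "claw": 0},
  {"tx": 0, "ty": 0, "tz": 0, "yaw": 0, "claw": 0},
])

```text
time_s: 12.45
position: [0.4599, -0.188, 0.166]
tool_rot: [[0.933, 0.36, 0.0], [0.36, -0.933, -0.0], [0.0, 0.0, -1.0]]
ft_force: [-0.0, -0.9, 4.5]
grip_width: 0.0001
gripper_force: 2.2
```

Call:
servo_tool([
  {"tx": 0, "ty": 0, "tz": -0.05, "yaw": 0, "claw": 0},
  {"tx": 0, "ty": 0, "tz": -0.05, "yaw": 0, "claw": 0},
  {"tx": 0, "ty": 0, "tz": -0.05, "yaw": 0, "claw": 0},
  {"tx": 0, "ty": 0, "tz": 0, "yaw": 0, "claw": 0},
])

```text
time_s: 12.85
position: [0.46, -0.1882, 0.1648]
tool_rot: [[0.933, 0.36, 0.001], [0.36, -0.933, -0.001], [0.0, 0.001, -1.0]]
ft_force: [-1.4, 0.1, 8.0]
grip_width: 0.0001
gripper_force: 3.4
```

Call:
servo_tool([
  {"tx": 0, "ty": 0, "tz": -0.05, "yaw": 0, "claw": 0},
  {"tx": 0, "ty": 0, "tz": -0.05, "yaw": 0, "claw": 0},
  {"tx": 0, "ty": 0, "tz": 0, "yaw": 0, "claw": 0},
])

```text
time_s: 13.15
position: [0.46, -0.1883, 0.164]
tool_rot: [[0.933, 0.36, 0.001], [0.36, -0.933, -0.001], [0.0, 0.002, -1.0]]
ft_force: [-2.3, -1.3, 9.7]
grip_width: -0.0003
gripper_force: 4.5
```

Call:
servo_tool([
  {"tx": 0, "ty": 0, "tz": -0.05, "yaw": 0, "claw": 0},
  {"tx": 0, "ty": 0, "tz": -0.05, "yaw": 0, "claw": 0},
  {"tx": 0, "ty": 0, "tz": -0.05, "yaw": 0, "claw": 0},
  {"tx": 0, "ty": 0, "tz": 0, "yaw": 0, "claw": 0},
])

```text
time_s: 13.55
position: [0.4601, -0.1885, 0.1629]
tool_rot: [[0.933, 0.36, 0.001], [0.36, -0.933, -0.002], [0.001, 0.002, -1.0]]
ft_force: [-2.4, -0.9, 12.7]
grip_width: 0.0002
gripper_force: 6.0
```

Call:
servo_tool([
  {"tx": 0, "ty": 0, "tz": -0.05, "yaw": 0, "claw": 0},
  {"tx": 0, "ty": 0, "tz": -0.05, "yaw": 0, "claw": 0},
  {"tx": 0, "ty": 0, "tz": 0, "yaw": 0, "claw": 0},
])

```text
time_s: 13.85
position: [0.4601, -0.1886, 0.1622]
tool_rot: [[0.933, 0.36, 0.002], [0.36, -0.933, -0.002], [0.001, 0.003, -1.0]]
ft_force: [-3.2, -1.3, 14.9]
grip_width: 0.0003
gripper_force: 7.1
```

Call:
servo_tool([
  {"tx": 0, "ty": 0, "tz": -0.05, "yaw": 0, "claw": 0},
  {"tx": 0, "ty": 0, "tz": -0.05, "yaw": 0, "claw": 0},
  {"tx": 0, "ty": 0, "tz": -0.05, "yaw": 0, "claw": 0},
  {"tx": 0, "ty": 0, "tz": 0, "yaw": 0, "claw": 0},
])

```text
time_s: 14.25
position: [0.4603, -0.1888, 0.161]
tool_rot: [[0.933, 0.36, 0.002], [0.36, -0.933, -0.003], [0.001, 0.004, -1.0]]
ft_force: [-4.6, -1.2, 17.3]
grip_width: -0.0002
gripper_force: 8.7
```

Call:
servo_tool([
  {"tx": 0, "ty": 0, "tz": -0.05, "yaw": 0, "claw": 0},
  {"tx": 0, "ty": 0, "tz": -0.05, "yaw": 0, "claw": 0},
  {"tx": 0, "ty": 0, "tz": 0, "yaw": 0, "claw": 0},
])

```text
time_s: 14.55
position: [0.4603, -0.1889, 0.1603]
tool_rot: [[0.933, 0.36, 0.003], [0.36, -0.933, -0.003], [0.001, 0.004, -1.0]]
ft_force: [-4.1, -1.9, 20.4]
grip_width: 0.0002
gripper_force: 9.7
```

Call:
servo_tool([
  {"tx": 0, "ty": 0, "tz": -0.05, "yaw": 0, "claw": 0},
  {"tx": 0, "ty": 0, "tz": -0.03, "yaw": 0, "claw": 0},
  {"tx": 0, "ty": 0, "tz": 0, "yaw": 0, "claw": 0},
  {"tx": 0, "ty": 0, "tz": 0, "yaw": 0, "claw": 0},
])

```text
time_s: 14.95
position: [0.4604, -0.189, 0.1597]
tool_rot: [[0.933, 0.36, 0.003], [0.36, -0.933, -0.004], [0.001, 0.005, -1.0]]
ft_force: [-4.9, -1.1, 21.4]
grip_width: -0.0003
gripper_force: 10.8
```

Call:
servo_tool([
  {"tx": 0, "ty": 0, "tz": 0, "yaw": 0, "claw": 0},
])

```text
time_s: 15.05
position: [0.4604, -0.189, 0.1598]
tool_rot: [[0.933, 0.36, 0.003], [0.36, -0.933, -0.004], [0.001, 0.005, -1.0]]
ft_force: [-5.7, -1.6, 21.2]
grip_width: 0.0003
gripper_force: 10.8
```

Call:
servo_tool([
  {"tx": 0, "ty": 0, "tz": -0.05, "yaw": 0, "claw": 0},
  {"tx": 0, "ty": 0, "tz": 0, "yaw": 0, "claw": 0},
  {"tx": 0, "ty": 0, "tz": 0, "yaw": 0, "claw": 0},
])

```text
time_s: 15.35
position: [0.4604, -0.1891, 0.1594]
tool_rot: [[0.933, 0.36, 0.003], [0.36, -0.933, -0.004], [0.001, 0.005, -1.0]]
ft_force: [-6.1, -1.9, 22.0]
grip_width: -0.0001
gripper_force: 11.2
```

Call:
servo_tool([
  {"tx": 0, "ty": 0, "tz": 0.3, "yaw": 0, "claw": 0},
  {"tx": 0, "ty": 0, "tz": 0.7, "yaw": 0, "claw": 0},
  {"tx": 0, "ty": 0, "tz": 2, "yaw": 0, "claw": 0},
  {"tx": -1, "ty": 0, "tz": 3, "yaw": 0, "claw": 0},
  {"tx": -1, "ty": 0, "tz": 3, "yaw": 0, "claw": 0},
  {"tx": 0, "ty": 0, "tz": 0, "yaw": 0, "claw": 0},
  {"tx": 0, "ty": 0, "tz": 0, "yaw": 0, "claw": 0},
  {"tx": 0, "ty": 0, "tz": 0, "yaw": 0, "claw": 0},
])

```text
time_s: 16.15
position: [0.4396, -0.1876, 0.246]
tool_rot: [[0.933, 0.36, -0.002], [0.36, -0.933, 0.001], [-0.001, -0.002, -1.0]]
ft_force: [0.2, 0.1, -0.0]
grip_width: 0.0002
gripper_force: 0.0
```

```bash
python3 - <<'E'
from h import *
o=env.observe();a=np.radians(21.17);R=np.array([[np.cos(a),-np.sin(a)],[np.sin(a),np.cos(a)]])
im,d,m=grab('wrist');P=pts(d,m)
H=P.copy();H[...,:2]=(P[...,:2]-np.array([.4549,-.1899]))@R;H*=1000
print(o['time_s'],o['position'],o['ft_force'])
M=(H[...,2]>135)&(H[...,2]<152)&(abs(H[...,0])<25)&(abs(H[...,1])<15)
Q=H[M];T=Q[Q[:,2]>140];print(len(T),np.median(T,0),cv2.minAreaRect(T[:,:2].astype('f')))
A=np.c_[T[:,:2],np.ones(len(T))];print('tilt',np.linalg.lstsq(A,T[:,2],rcond=None)[0])
E
```

```text
16.15 [ 0.43964342 -0.18764493  0.24596785] [ 0.23493008  0.1392004  -0.00448043]
283 [  0.94256957  -0.91409758 140.55698219] ((1.5314950942993164, -1.205369472503662), (13.366289138793945, 19.54888916015625), 89.52706146240234)
tilt [2.47111777e-03 1.00394605e-02 1.40655374e+02]
```

```bash
python3 -c "
from rig import env
print(env.close_job())"
```

```text
the job is handed in; nothing more can be done
None
```

The key is wedged upright between shaft and hub, about 47 mm below the hub's top. I let go of it while it was loose, then pressed it down to about 22 N (23 N with side load). It kept its height when the gripper lifted clear, and I handed the job in at about 16 s.

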